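# Hook the larger cup out from under the wire shelf

### The job

Two steel cups have been pushed under the low wire shelf, where a hand does not fit. Take the long pull hook from its cradle on top of the shelf, reach in over the larger cup, drop the claw behind it and gently drag that cup, upright on the worktop and without lifting it or touching it with anything but the hook, straight out until it stands just clear in front of the shelf, 2 to 10 cm of free worktop between them. Leave the smaller cup and the other things as they are, and lay the hook back in its cradle as it lay.

Things in the scene. Friction and masses are not known exactly. Their poses are not given: they have to be found in the camera images.
- shelf: rigid low shelf of bright steel wire, 225 wide, 165 deep, 165 mm high, mouth roughly to the robot's right. Origin on the worktop below the middle of the outer face of its front strip; x points level from the mouth into the shelf, y sideways (left when looking in), z up. Wire deck z 152 to 165 mm; legs at y -107 and +107 mm (feet 18 mm thick); a back guard 65 mm high, its inner face at x = 145 mm
- front_strip (a point): middle of the outer face of the shelf's front strip: a rigid flat steel strip across the top of the mouth, 225 wide, 5 thick, 20 mm high (z = 145 to 165 mm, so it is 145 mm free below). Axes as the shelf's: x into the shelf, square to the strip
- cradle: fixed steel cradle on top of the shelf: a strip with two forks, 10 and 80 mm behind the front strip, in which the hook's shank lies. Origin on the deck top (165 mm up), in line with the front strip's outer face; axes as the shelf's. Fork floors 56 mm, tips of the outward-leaning cheeks 82 mm above the origin; 1 mm play either side at the floor, 9 mm at the tips. Lift the hook 80 mm so that its claw clears the forks too
- hook_grip (a point): middle of the black handle (90 long, 24 wide, 24 mm high) of the pull hook, on the shank's axis; at first 227 mm up and 72 mm in front of the front strip, free all round. x runs along the shank from handle to claw, z up. It lies level in the cradle, claw hanging down. 0.2 kg, balances about 105 mm from here towards the claw
- shank_end (a point): end of the hook's square steel shank (12 mm thick), 175 mm from hook_grip along x. An 8 mm round rod telescopes out of it, to a stem (8 mm round) hanging straight down: stem axis 20 to 70 mm beyond this point. The draw-out differs each time and is not reported: feel it (stem's far side lightly against the front strip) or see it. The rod keeps its length below 30 N
- hook: the whole pull hook (origin and axes as hook_grip), with its claw at the foot of the stem: an 8 mm round bar 52 mm wide, cupped, turned back towards the handle; its axis is 45 mm below the shank's axis (lowest point 49 mm) and 16 mm (middle) to 26 mm (ends) nearer the handle than the stem's axis. It fits round the foot of a cup
- big_cup_center (a point): the larger of the two empty steel cups, the one to drag out: 70 mm across the rim, 48 mm across its foot (about 54 mm across at 12 mm height), 42 mm high, flared. Point on its axis half-way up (21 mm). Stands under the shelf about 70 mm behind the front strip, left or right (sideways about 52 mm from the shelf's middle). 0.1 to 0.2 kg; about 40 mm free between its rim and the back guard.
- small_cup_center (a point): the smaller steel cup, 60 mm across the rim and 36 mm high; stands under the other side of the shelf and must stay there. Point on its axis half-way up (18 mm).
- timer: round dial timer 70 mm across, 48 mm high, on the worktop to the right; bystander. Origin under its centre.
- thermometer: probe thermometer 200 mm long, 17 mm high, lying at the far edge of the free worktop; bystander.
- grill_handle (a point): near end of the contact grill's front lid handle, a fixed black bar 27 mm thick at this height (162 mm), running from here 225 mm in +x and 77 mm in +y: keep gripper and hook clear of it. A tall oven stands to the right (x over 0.35 m, y under -0.4 m), the wall hood is far above the work
Things that resemble listed ones, but are neither listed nor needed, are in the scene too. Leave any blue look-alike of the part that bears small_cup_center alone.

How it is judged (in metres and radians):
On the way, in this order (a step that is already met when the one before it is completed fails the run):
1. the hook's claw pulls on the larger cup while it is still under the shelf (contact force between hook and big_cup above 0.1 N and x of big_cup_center in the frame of shelf above 0.02 m), for 0.05 s.
2. the larger cup stands clear in front of the shelf (x of big_cup_center in the frame of shelf below -0.05 m), for 0.2 s.
At the end, for the whole second after the job is handed in: Larger cup upright (0.1 rad), still, on the worktop, its centre 50 to 140 mm before the front strip and within 140 mm of the shelf's middle line; hook at rest in its cradle as at first (10 mm sideways and in height, 20 mm along, 0.2 rad); smaller cup still under the shelf (x of big_cup_center in the frame of shelf between -0.14 and -0.05 m and y of big_cup_center in the frame of shelf between -0.14 and 0.14 m and x of hook_grip in the frame of cradle between -0.095 and -0.05 m and y of hook_grip in the frame of cradle between -0.01 and 0.01 m and z of hook_grip in the frame of cradle between 0.052 and 0.072 m and angle between big_cup_center's own z axis and vertical below 0.1 rad and angle between hook_grip's own z axis and vertical below 0.2 rad and height (world z) of big_cup_center below 0.03 m and linear speed of each of big_cup, hook below 0.02 m/s and x of small_cup_center in the frame of shelf above 0.04 m); the robot touches nothing.
It fails at once if the hand or arm touches the larger cup (contact force between any of the fingers, the arm and big_cup above 0.5 N).
It fails at once if the larger cup is tipped (over 0.35 rad) or lifted (over 15 mm) (angle between big_cup_center's own z axis and vertical above 0.35 rad or height (world z) of big_cup_center above 0.036 m).
It fails at once if the claw presses on the larger cup with more than 20 N (contact force between hook and big_cup above 20 N).
It fails at once if the smaller cup is moved more than 20 mm or tipped (distance of small_cup_center from where it was at the start of the episode above 0.02 m or angle between small_cup_center's own z axis and vertical above 0.3 rad).
It fails at once if a bystander on the worktop is moved more than 30 mm (distance of any of timer, thermometer from where it was at the start of the episode above 0.03 m).
It also fails if it takes over 66 s, if anything falls off the work surface, if the arm or the gripper's body presses on something with over 40 N, if the wrist force passes 120 N, or if a joint passes its speed limit or range.

### The arm

A 6-joint arm with a two-finger parallel gripper is mounted at the origin on a cart in front of the work surface, level with it; the furniture and walls round the work are solid. World frame = base frame: x ahead of the robot, y to its left, z up, the work surface at z = 0. Lengths are in mm, angles in rad, forces in N, time in s.
With the tool pointing down it reaches from about 350 to 775 mm from the base axis. Payload 7.3 kg.
Tool frame: the origin (TCP) lies at the centre of the arm's flange, where the gripper is bolted on; the fingertips stand 178 mm ahead of it and the grasp point (between the pads) lies 159 mm ahead of it; z points along the fingers, y is the direction in which the jaws open and shut (so a half turn about z gives the same grasp; the last joint's range is limited). The gripper opens to 92 mm and grips with 3 to 60 N. Pads are 19 mm wide; open, the fingers measure 130 mm over their backs; the gripper's body (75 mm by 190 mm) begins 47 mm behind the grasp point.
Start: joints at [-1.404, 0.342, 1.524, -0, 1.275, -0.146], TCP at [161.575, -499.521, 404.741] pointing down, gripper open.
Joint ranges: [-2.53, 2.53], [-0.77, 2.02], [0.04, 2.7], [-1, 4.14], [0.28, 2.66], [-3.11, 3.11]. Speed limits (rad/s): [2.57, 2.57, 3.14, 3.14, 3.14, 3.14].

### API

Orientations are given as [roll, pitch, yaw] about the fixed x, y, z axes, in that order (R = Rz(yaw) Ry(pitch) Rx(roll)).
In Python, from plant import get_obs, capture, close_job gives the robot as it stands. The module is installed in compiled form; this text tells all that it offers.
- The arm moves only by the shell command python3 -m pendant 'ROWS'. ROWS is JSON, a list of rows, each a list of 3 entries, a list of its own where there are three numbers: the shift along the tool's x, y, z in m, then the turn, a rotation vector about the tool's x, y, z in rad, then the finger opening in m, from 0 to 0.0918. In form: [[[tx, ty, tz], [wx, wy, wz], fingers], ...]. A call has 1 to 10 rows; each row is the pose to reach, as a shift and turn from the pose commanded when the call began, along the tool's axes at that moment; what a row does not reach only later rows make up. A row lasts 1/12 s, in which the tool goes at most 41.7 mm and 7.16 degrees, less where a joint would pass 70% of its speed; a pose out of reach is approached as far as the arm can. A call with a gripper value outside its range is refused whole. The fingers move at their own pace and stop on an object; the grip force is fixed at half the most. Time passes only in rows, so rows that repeat a pose let the fingers close. It gives the time, the measured TCP pose, the force and the opening at its end, in the units of the state.
- get_obs(): the state, without advancing time (a new reading comes with each control period).
- capture(name): name is "side" or "top" or "wrist"; returns a dict with "color" (480x640x3 uint8, red, green, blue), "mtx" (3x3 intrinsics, pixels), "dist" ([k1, k2, p1, p2, k3] as OpenCV has them; the pictures are not rectified), "rvec" (rotation vector, rad) and "tvec" (3), from world to camera coordinates, as OpenCV has them. Camera axes: x right, y down, z forward; pixel columns grow to the right and rows downward; lengths in mm; the calibration is good to about 2 mm. A picture is of the moment at which its call begins. There is no depth.
- close_job(): hands the job in, once; it reports no verdict.
The state is a dict: "time": time; "joint_positions": joint angles; "dq": joint speeds; "tau": joint torques, N m; "tool_pos": TCP position; "tcp_rot": TCP orientation; "contact_force": force on the tool from outside, world axes, zero at the start; "moment": the same for the moment, N m; "grip_width": finger opening in mm.
Only numpy, scipy, OpenCV 4.12 (cv2) and the standard library are available. Lean on these libraries where they do the work, as an engineer would, in place of code of your own. Each camera call takes 0.05 s, during which the arm holds its last target. There are 200 camera calls.

## Working session

There is one attempt and no reset: what is moved stays moved. The work goes in short steps, Python scripts to look and compute and a shell command to move; the robot and the scene stay as the last step left them, time stands still between calls to the robot, and variables do not carry over. Pictures are saved under pics/ and viewed, about 8 in all and at most 12, crops included, and the job is handed in when it is done.

```bash
mkdir -p pics; cat > h.py <<'E'
import numpy as np, cv2, json
from plant import get_obs, capture
def save(c,fn): cv2.imwrite(fn,cv2.cvtColor(c['color'],cv2.COLOR_RGB2BGR))
def snap(n,tag):
    c=capture(n); save(c,f'pics/{tag}.png'); np.save(f'{tag}.npy',c,allow_pickle=True); return c
def load(tag): return np.load(f'{tag}.npy',allow_pickle=True).item()
def ray(c,uv):
    p=cv2.undistortPoints(np.array([[uv]],float),np.array(c['mtx'],float),np.array(c['dist'],float))[0,0]
    R=cv2.Rodrigues(np.array(c['rvec'],float))[0]; t=np.array(c['tvec'],float).ravel()
    return -R.T@t, R.T@np.array([p[0],p[1],1.])
def onz(c,uv,z):
    o,d=ray(c,uv); return o+d*(z-o[2])/d[2]
def tri(*cu):
    A=np.zeros((3,3));b=np.zeros(3);L=[]
    for c,uv in cu:
        o,d=ray(c,uv);d=d/np.linalg.norm(d);P=np.eye(3)-np.outer(d,d);A+=P;b+=P@o;L.append((o,P))
    x=np.linalg.solve(A,b); return x,[np.linalg.norm(P@(x-o)) for o,P in L]
def proj(c,X): return cv2.projectPoints(np.array(X,float).reshape(-1,1,3),np.array(c['rvec'],float),np.array(c['tvec'],float),np.array(c['mtx'],float),np.array(c['dist'],float))[0][:,0]
E
python3 - <<'E'
from h import *
for n in ('side','top','wrist'):
    c=snap(n,n+'0'); o,d=ray(c,(320,240)); print(n,o.round(),(d/np.linalg.norm(d)).round(2))
print(get_obs())
E
```

```text
side [ 52. 857. 876.] [ 0.42 -0.65 -0.64]
top [-199.  514. 1329.] [ 0.49 -0.25 -0.83]
wrist [ 227. -478.  385.] [-0.25 -0.06 -0.97]
{'time': 0.15, 'joint_positions': array([-1.40398728e+00,  3.42587882e-01,  1.52481517e+00, -6.94875355e-06,
        1.27537931e+00, -1.46005065e-01]), 'dq': array([-0.00125343, -0.00215467, -0.00287522,  0.00098947, -0.00031856,
       -0.00162988]), 'tau': array([ 6.08976534e-04, -4.31468904e+01, -2.44353443e+01,  7.16755958e-02,
        5.37608075e-02, -9.13911754e-05]), 'tool_pos': array([ 161.56344725, -499.41906747,  404.18525927]), 'tcp_rot': array([-3.14041464e+00, -1.66511802e-04,  3.12816042e-01]), 'contact_force': array([ 0.12969802, -0.78357742,  0.37405296]), 'moment': array([ 0.01239949, -0.05648755, -0.0311935 ]), 'grip_width': 91.45905296480946}
```

View pics/side0.png

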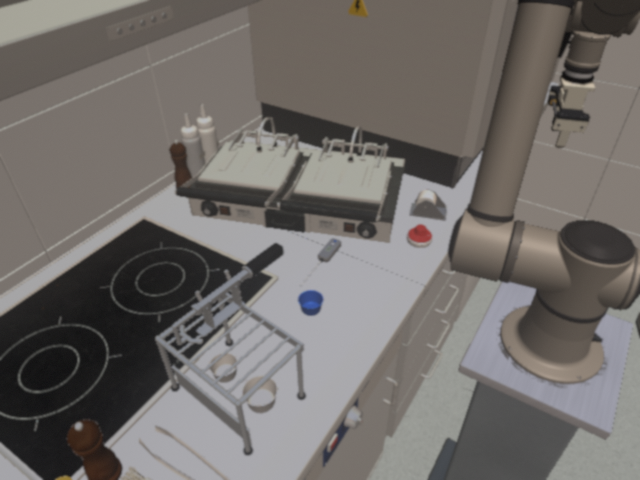

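View pics/top0.png

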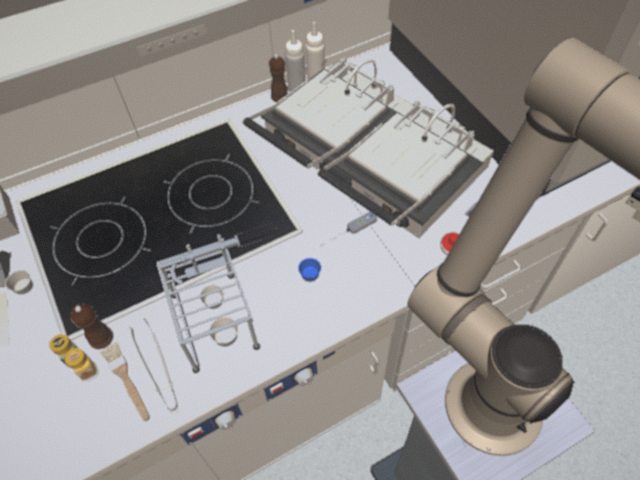

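```bash
python3 - <<'E'
import cv2,numpy as np
a=cv2.imread('pics/side0.png')[225:465,140:340]; b=cv2.imread('pics/top0.png')[220:380,140:340]
cv2.imwrite('pics/c1.png',cv2.resize(a,None,fx=2.5*1,fy=2.5,interpolation=cv2.INTER_CUBIC)[:600])
cv2.imwrite('pics/c2.png',cv2.resize(b,None,fx=3.75,fy=3.75,interpolation=cv2.INTER_CUBIC))
E
```

```text
(no output)
```

View pics/c1.png

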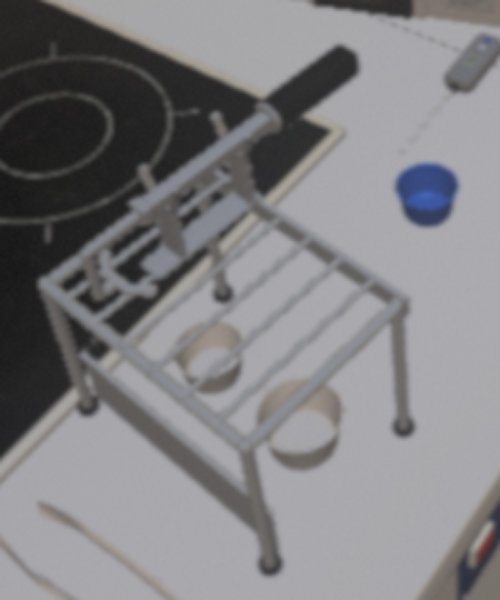

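View pics/c2.png

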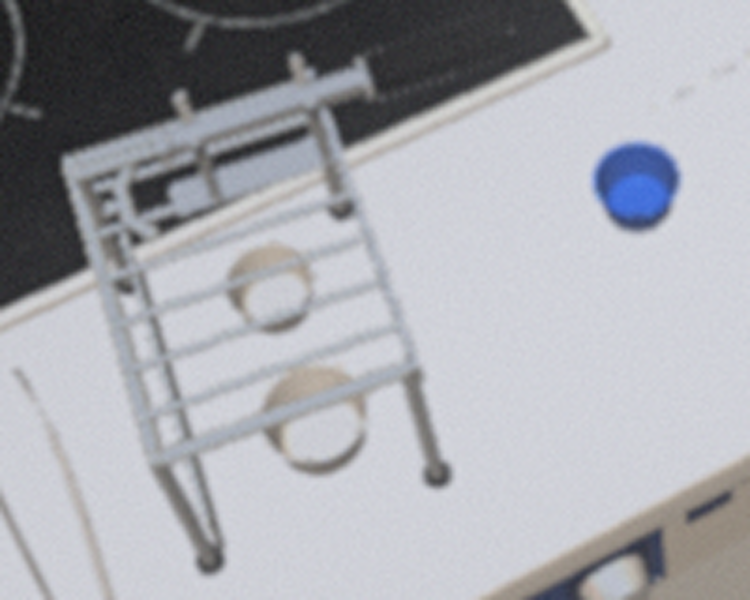

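```bash
cat > fr.py <<'E'
from h import *
s=load('side0');t=load('top0')
S=lambda x,y:(s,(140+x/2.5,225+y/2.5)); T=lambda x,y:(t,(140+x/3.75,220+y/3.75))
E
python3 - <<'E'
from fr import *
P={}
for n,a,b in [('footFN',(403,427),(436,474)),('footBN',(269,563),(209,560)),('footFF',(222,292),(341,209)),('footBF',(88,405),(125,285)),
 ('topFN',(403,302),(412,370)),('topBN',(247,443),(155,462)),('topBF',(47,285),(70,165)),
 ('bigfoot',(302,447),(322,440)),('bigrim',(300,413),(314,405)),('smallfoot',(215,372),(277,303)),('smallrim',(210,350),(270,280)),
 ('blue',(428,180),(637,178)),('handcollar',(270,117),(368,80))]:
    x,e=tri(S(*a),T(*b)); P[n]=x; print(n,x.round(1),np.round(e,1))
print('handle far end z227',onz(*S(348,62),227))
for n,a in [('bigS',S(300,413)),('bigT',T(314,405)),('smallS',S(210,350)),('smallT',T(270,280))]: print(n,onz(*a,40))
f=P['footFF']-P['footFN'];print(np.linalg.norm(f),np.degrees(np.arctan2(f[1],f[0])), np.linalg.norm(P['footBN']-P['footFN']))
E
```

```text
footFN [3.930e+02 4.036e+02 4.000e-01] [0.4 0.4]
footBN [411.9 551.8   1.5] [0. 0.]
footFF [603.8 376.7   2.6] [0.9 0.9]
footBF [617.6 527.6   9.3] [0.3 0.3]
topFN [387.5 401.3 160.9] [0.1 0.1]
topBN [407.8 551.9 163.1] [0.8 0.8]
topBF [621.4 525.1 157.4] [0.2 0.2]
bigfoot [455.3 457.4  -8.4] [0.6 0.6]
bigrim [456.2 454.1  36.4] [2.2 2.2]
smallfoot [556.9 443.8   1. ] [1.1 1.1]
smallrim [558.8 442.6  29.1] [1.4 1.4]
blue [501.4 196.7  42.8] [0.8 0.8]
handcollar [542.2 349.3 225.4] [0.4 0.4]
handle far end z227 [528.44741547 266.82049956 227.        ]
bigS [452.107554   456.45488894  40.        ]
bigT [456.86550101 454.12267939  40.        ]
smallS [550.68365231 448.22895284  40.        ]
smallT [554.00604307 443.18146617  40.        ]
212.55851758268986 -7.283930544863172 149.41947839450805
```

```bash
cat >> h.py <<'E'
from scipy.spatial.transform import Rotation as Ro
def go(p,yaw):  # shift & turn in tool axes to reach world TCP p pointing down with yaw
    o=get_obs(); R=Ro.from_euler('xyz',o['tcp_rot']); 
    d=R.inv().apply(np.array(p)-o['tool_pos'])/1000
    w=(R.inv()*Ro.from_euler('xyz',[np.pi,0,yaw])).as_rotvec()
    print('shift',d.round(4),'turn',w.round(4)); return d,w
E
python3 - <<'E'
from fr import *
for n,c,uv,z in [('grillT',t,(405,222),162),('grillS',s,(378,233),162),('therm T',t,(362,222),8),('thermS',s,(330,250),8),('tip T',t,(320,245),5),('tip S',s,(301,286),5),('timerT',t,(450,242),24),('grillleftT',t,(322,178),162)]: print(n,onz(c,uv,z).round())
o=get_obs()
go([430,-80,480],1.4436)
E
```

```text
grillT [434. -34. 162.]
grillS [418.  41. 162.]
therm T [576.  -5.   8.]
thermS [573.  -3.   8.]
tip T [569. 131.   5.]
tip S [565. 148.   5.]
timerT [ 396. -165.   24.]
grillleftT [654.  73. 162.]
shift [ 0.3845 -0.3165 -0.0754] turn [-1.0000e-03 -8.0000e-04 -1.1308e+00]
```

```bash
python3 -m pendant '[[[0.38,-0.31,-0.075],[0,0,-1.13],0.0918],[[0.38,-0.31,-0.075],[0,0,-1.13],0.0918],[[0.38,-0.31,-0.075],[0,0,-1.13],0.0918],[[0.38,-0.31,-0.075],[0,0,-1.13],0.0918],[[0.38,-0.31,-0.075],[0,0,-1.13],0.0918],[[0.38,-0.31,-0.075],[0,0,-1.13],0.0918],[[0.38,-0.31,-0.075],[0,0,-1.13],0.0918],[[0.38,-0.31,-0.075],[0,0,-1.13],0.0918],[[0.38,-0.31,-0.075],[0,0,-1.13],0.0918],[[0.38,-0.31,-0.075],[0,0,-1.13],0.0918]]'; python3 - <<'E'
from h import *
go([535,300,450],1.4436)
E
```

```text
time: 0.98
tool_pos: [385.6, -151.6, 468.1]
tcp_rot: [3.141, 0.0, 1.449]
contact_force: [1.2, -0.7, -0.2]
grip_width: 91.6
shift [0.4663 0.0936 0.018 ] turn [0.0002 0.0002 0.0058]
```

```bash
python3 -m pendant '[[[0.46,0.093,0.018],[0,0,0.006],0.0918],[[0.46,0.093,0.018],[0,0,0.006],0.0918],[[0.46,0.093,0.018],[0,0,0.006],0.0918],[[0.46,0.093,0.018],[0,0,0.006],0.0918],[[0.46,0.093,0.018],[0,0,0.006],0.0918],[[0.46,0.093,0.018],[0,0,0.006],0.0918],[[0.46,0.093,0.018],[0,0,0.006],0.0918],[[0.46,0.093,0.018],[0,0,0.006],0.0918],[[0.46,0.093,0.018],[0,0,0.006],0.0918],[[0.46,0.093,0.018],[0,0,0.006],0.0918]]'; python3 -m pendant '[[[0.05,0,0],[0,0,0],0.0918],[[0.05,0,0],[0,0,0],0.0918],[[0.05,0,0],[0,0,0],0.0918]]'; python3 - <<'E'
from h import *
c=snap('wrist','w1');o,d=ray(c,(320,240)); print(o.round(),(d/np.linalg.norm(d)).round(2))
E
```

```text
time: 1.82
tool_pos: [519.2, 242.9, 451.3]
tcp_rot: [-3.141, 0.0, 1.437]
contact_force: [0.1, -0.2, 0.7]
grip_width: 91.9
time: 2.07
tool_pos: [525.5, 293.0, 450.3]
tcp_rot: [-3.14, 0.001, 1.441]
contact_force: [0.1, -0.7, -0.3]
grip_width: 91.9
[536. 360. 431.] [-0.05 -0.25 -0.97]
```

View pics/w1.png

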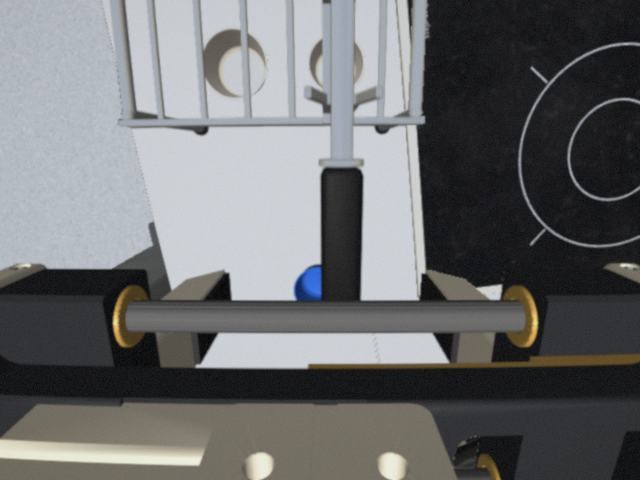

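```bash
python3 -m pendant '[[[0.13,0,-0.08],[0,0,0],0.0918],[[0.13,0,-0.08],[0,0,0],0.0918],[[0.13,0,-0.08],[0,0,0],0.0918],[[0.13,0,-0.08],[0,0,0],0.0918],[[0.13,0,-0.08],[0,0,0],0.0918],[[0.13,0,-0.08],[0,0,0],0.0918]]'; python3 - <<'E'
from h import *
w=load('w1')
L=onz(w,(121,125),165);R=onz(w,(423,122),165);print('strip',L.round(1),R.round(1),np.linalg.norm(R-L),np.degrees(np.arctan2(*(R-L)[1::-1])))
print('handle',onz(w,(341,180),227).round(1),onz(w,(341,280),227).round(1),'collar',onz(w,(341,163),227).round(1))
c=snap('wrist','w2');o,d=ray(c,(320,240)); print(o.round(),(d/np.linalg.norm(d)).round(2))
E
```

```text
time: 2.62
tool_pos: [543.5, 418.3, 531.7]
tcp_rot: [3.141, 0.0, 1.437]
contact_force: [-0.3, 0.2, -0.2]
grip_width: 92.4
strip [388.9 397.2 165. ] [608.5 369.6 165. ] 221.31414703914456 -7.167973900541619
handle [542.4 341.3 227. ] [535.1 280.4 227. ] collar [543.5 350.9 227. ]
[554. 485. 512.] [-0.05 -0.25 -0.97]
```

View pics/w2.png

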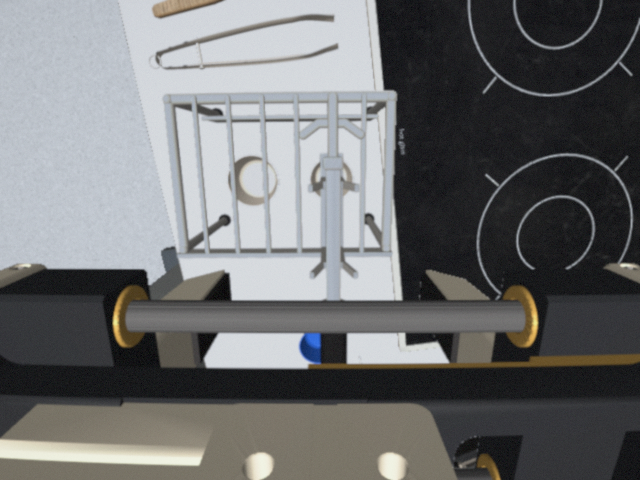

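```bash
python3 - <<'E'
import cv2
cv2.imwrite('pics/c3.png',cv2.resize(cv2.imread('pics/w2.png')[85:265,160:400],None,fx=3.3333,fy=3.3333,interpolation=cv2.INTER_CUBIC))
E
```

```text
(no output)
```

View pics/c3.png

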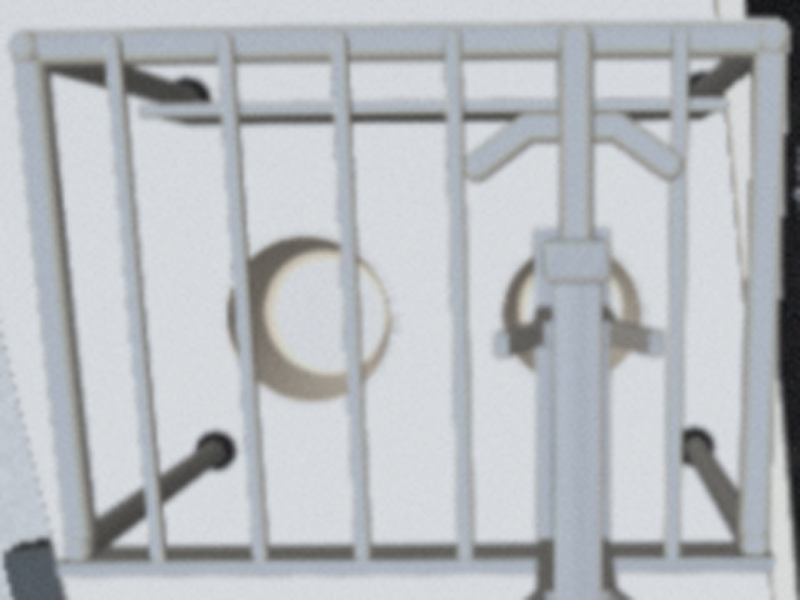

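```bash
python3 - <<'E'
from h import *
w=load('w2'); C=lambda x,y:(160+x/3.3333,85+y/3.3333)
P={n:onz(w,C(*p),z) for n,p,z in [('stripL',(62,566),165),('stripR',(772,562),165),('backL',(15,35),165),('backR',(787,25),165),('shank_end',(577,240),233),('rod_end',(577,24),231),('clawmid',(577,126),182),('clawL',(475,170),182),('clawR',(676,167),182),
('rim',(311,318),42),('rimL',(230,318),42),('rimR',(393,318),42),('foot',(328,312),1),('footL',(265,312),1),('footR',(391,312),1),('srim',(572,312),36)]}
L,R=P['stripL'],P['stripR']; print('width',np.linalg.norm(R-L))
w1=load('w1'); L1,R1=onz(w1,(121,125),165),onz(w1,(423,122),165)
ang=np.arctan2(*(R-L)[1::-1]);print('ang',np.degrees(ang)); th=np.pi/2-np.radians(7.2)
ex=np.array([np.cos(th),np.sin(th)]);ey=np.array([-ex[1],ex[0]])
O=((L+R)/2+(L1+R1)/2)[:2]/2; print('O',O,(L+R)/2,(L1+R1)/2)
np.savez('shelf.npz',O=O,ex=ex,ey=ey)
for n in P: v=P[n][:2]-O; print(n,P[n].round(1),'shelf',(v@ex).round(1),(v@ey).round(1))
print(proj(w,[554,485,0]))
for p in [(341,180),(341,280)]:
    v=onz(w1,p,239)[:2]-O; print('handle',v@ex,v@ey)
E
```

```text
width 221.68201128602496
ang -7.37358475584468
O [498.78869027 384.50546346] [498.86237955 385.62418159 165.        ] [498.71500099 383.38674532 165.        ]
stripL [388.9 399.8 165. ] shelf 1.5 110.9
stripR [608.8 371.4 165. ] shelf 0.8 -110.8
backL [411.9 554.3 165. ] shelf 157.5 107.5
backR [627.  526.9 165. ] shelf 157.4 -109.4
shank_end [559.8 478.1 233. ] shelf 100.5 -48.8
rod_end [566.1 525.4 231. ] shelf 148.2 -49.1
clawmid [564.8 506.6 182. ] shelf 129.4 -50.2
clawL [535.8 499.  182. ] shelf 118.2 -22.3
clawR [590.1 492.5 182. ] shelf 118.5 -77.1
rim [454.5 457.3  42. ] shelf 66.7 53.0
rimL [422.3 461.8  42. ] shelf 67.1 85.5
rimR [487.1 452.9  42. ] shelf 66.3 20.2
foot [453.7 456.4   1. ] shelf 65.7 53.8
footL [426.5 460.2   1. ] shelf 66.0 81.2
footR [480.8 452.7   1. ] shelf 65.4 26.4
srim [558.2 445.   36. ] shelf 67.5 -51.4
[[324.4993789  148.76238669]]
handle -36.32127333955901 -48.15167615884349
handle -94.09586099009398 -48.53253553193969
```

```bash
python3 -m pendant '[[[-0.086,-0.009,0.02],[0,0,-0.008],0.0918],[[-0.086,-0.009,0.04],[0,0,-0.008],0.0918],[[-0.086,-0.009,0.08],[0,0,-0.008],0.0918],[[-0.086,-0.009,0.11],[0,0,-0.008],0.0918],[[-0.086,-0.009,0.11],[0,0,-0.008],0.0918],[[-0.086,-0.009,0.11],[0,0,-0.008],0.0918]]'; python3 - <<'E'
from h import *
go([541.5,331.8,386],1.4451)
c=snap('wrist','w3'); 
E
```

```text
time: 3.17
tool_pos: [522.5, 333.0, 420.6]
tcp_rot: [-3.138, 0.003, 1.442]
contact_force: [-0.5, 0.9, 0.8]
grip_width: 92.1
shift [0.0013 0.0191 0.0345] turn [-0.0041  0.003  -0.0027]
```

View pics/w3.png

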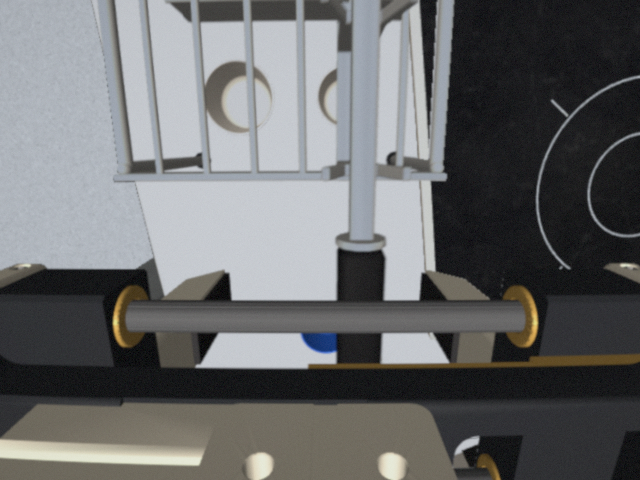

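```bash
python3 -m pendant '[[[0.001,0.0185,0.0],[-0.004,0.003,-0.003],0.0918],[[0.001,0.0185,0.0],[-0.004,0.003,-0.003],0.0918],[[0.001,0.0185,0.015],[-0.004,0.003,-0.003],0.0918],[[0.001,0.0185,0.0345],[-0.004,0.003,-0.003],0.0918],[[0.001,0.0185,0.0345],[-0.004,0.003,-0.003],0.0918],[[0.001,0.0185,0.0345],[-0.004,0.003,-0.003],0.0918]]'; python3 - <<'E'
from h import *
go([541.5,331.8,386],1.4451)
w=load('w3');S=np.load('shelf.npz')
for n,p,z in [('hand',(361,262),239),('hand',(361,340),239),('stripL',(113,180),165),('stripR',(446,178),165),('rim',(237,97),42)]:
    v=onz(w,p,z)[:2]-S['O'];print(n,v@S['ex'],v@S['ey'])
E
```

```text
time: 3.72
tool_pos: [541.1, 333.9, 388.3]
tcp_rot: [3.137, -0.003, 1.448]
contact_force: [0.7, 0.1, 0.4]
grip_width: 91.9
shift [-0.0021  0.0006  0.0023] turn [ 0.0044 -0.0032  0.0029]
hand -34.30547998688574 -48.39335485665386
hand -76.86805545023115 -49.42654688899971
stripL -0.3841918325669475 113.14133577244785
stripR -0.1065054861766541 -111.63514535394265
rim 67.73050153470803 54.5295846053904
```

```bash
python3 -m pendant '[[[-0.002,0.0005,0.002],[0.004,-0.003,0.0],0.0918],[[-0.002,0.0005,0.002],[0.004,-0.003,0.0],0.0918],[[-0.002,0.0005,0.002],[0.004,-0.003,0.0],0.0918],[[-0.002,0.0005,0.002],[0.004,-0.003,0.0],0.0918]]'; python3 -m pendant '[[[0,0,0],[0,0,0],0.05],[[0,0,0],[0,0,0],0.03],[[0,0,0],[0,0,0],0.015],[[0,0,0],[0,0,0],0.015],[[0,0,0],[0,0,0],0.015],[[0,0,0],[0,0,0],0.015],[[0,0,0],[0,0,0],0.015],[[0,0,0],[0,0,0],0.015]]'; python3 -m pendant '[[[0,0,0],[0,0,0],0.015],[[0,0,0],[0,0,0],0.015],[[0,0,0],[0,0,0],0.015],[[0,0,0],[0,0,0],0.015]]'
```

```text
time: 4.05
tool_pos: [541.5, 331.7, 386.1]
tcp_rot: [3.14, -0.001, 1.448]
contact_force: [0.7, -0.9, 0.3]
grip_width: 91.5
time: 4.72
tool_pos: [541.4, 331.6, 385.1]
tcp_rot: [-3.141, 0.0, 1.448]
contact_force: [-0.3, -0.3, 0.4]
grip_width: 43.4
time: 5.05
tool_pos: [541.4, 331.6, 385.2]
tcp_rot: [-3.141, 0.0, 1.448]
contact_force: [-0.0, 0.3, 0.8]
grip_width: 24.1
```

```bash
python3 -m pendant '[[[0,0,0],[0,0,0],0.0],[[0,0,-0.005],[0,0,0],0.0],[[0,0,-0.015],[0,0,0],0.0],[[0,0,-0.025],[0,0,0],0.0],[[0,0,-0.035],[0,0,0],0.0],[[0,0,-0.05],[0,0,0],0.0],[[0,0,-0.065],[0,0,0],0.0],[[0,0,-0.08],[0,0,0],0.0],[[0,0,-0.09],[0,0,0],0.0],[[0,0,-0.09],[0,0,0],0.0]]'; python3 - <<'E'
from h import *
for n in ('side','wrist'): snap(n,n+'4')
a=cv2.imread('pics/side4.png')[170:400,120:360]; cv2.imwrite('pics/c4.png',cv2.resize(a,None,fx=2.5,fy=2.5,interpolation=cv2.INTER_CUBIC))
print(get_obs()['moment'],get_obs()['contact_force'])
E
```

```text
time: 5.88
tool_pos: [541.4, 331.6, 478.8]
tcp_rot: [3.137, -0.003, 1.448]
contact_force: [0.6, -0.4, -1.9]
grip_width: 23.9
[-0.16726085 -0.04242712 -0.02745022] [-0.48688283 -0.29440191 -1.53098838]
```

View pics/c4.png

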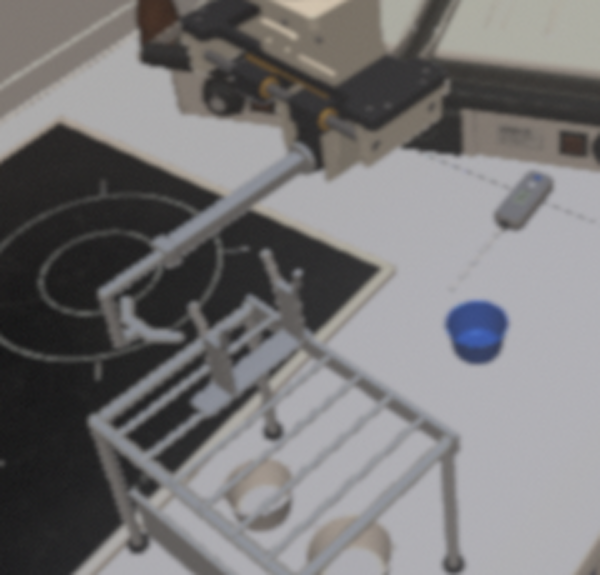

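```bash
cat >> h.py <<'E'
def onplane(c,uv,q,n):
    o,d=ray(c,uv); return o+d*(np.dot(np.array(q)-o,n)/np.dot(d,n))
E
python3 - <<'E'
from h import *
s=load('side4');S=np.load('shelf.npz');ex,ey,O=S['ex'],S['ey'],S['O']
q=np.r_[O-48.7*ey,0]
def show(pts,c,f,o,q=q):
    for n,p in pts:
        X=onplane(c,(o[0]+p[0]/f,o[1]+p[1]/f),q,np.r_[ey,0]); v=X[:2]-O; print(n,'x',round(v@ex,1),'z',round(X[2],1))
show([('collar mid',(305,156)),('shank near collar top',(295,156)),('shank mid',(230,205)),('shank end',(170,250)),('rod end mid',(107,296)),('stem foot',(118,345)),('claw mid',(122,335))],s,2.5,(120,170))
s0=load('side0')
show([('collar0',(270,117)),('shank mid0',(200,165)),('shank near end',(150,200))],s0,2.5,(140,225))
E
python3 -c "
import cv2
a=cv2.imread('pics/wrist4.png');cv2.imwrite('pics/c5.png',a[0:330,100:560])"
```

```text
collar mid x -29.3 z 321.9
shank near collar top x -20.4 z 327.5
shank mid x 41.0 z 323.1
shank end x 93.7 z 319.5
rod end mid x 145.2 z 316.9
stem foot x 147.8 z 273.3
claw mid x 143.1 z 278.9
collar0 x -30.1 z 224.6
shank mid0 x 40.6 z 228.2
shank near end x 87.5 z 230.0
```

View pics/c5.png

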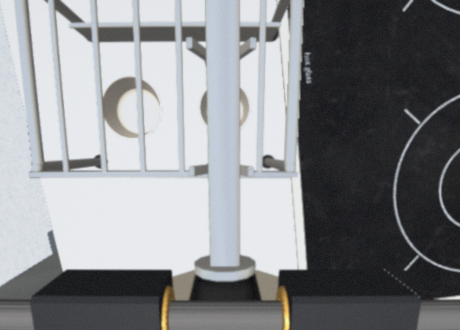

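```bash
python3 - <<'E'
from h import *
S=np.load('shelf.npz');ex,ey,O=S['ex'],S['ey'],S['O']
q=np.r_[O-48.7*ey,0]
def prof(tag,f,o,a,b):
    c=load(tag);g=cv2.cvtColor(c['color'],cv2.COLOR_RGB2GRAY).astype(np.float32)
    a=np.array(o)+np.array(a)/f;b=np.array(o)+np.array(b)/f;d=(b-a)/np.linalg.norm(b-a);n=np.array([-d[1],d[0]])
    r=np.arange(-8,8.01,.25);out=[]
    for k in np.linspace(0,1,25):
        p=a+k*(b-a);pts=(p+np.outer(r,n)).astype(np.float32)
        v=cv2.remap(g,pts[:,:1],pts[:,1:],cv2.INTER_LINEAR).ravel()
        th=(v.min()+v[28:37].max())/2; m=v>th
        i=32+np.argmax(v[28:37])-4; lo=i
        while lo>0 and m[lo]: lo-=1
        hi=i
        while hi<64 and m[hi]: hi+=1
        X=onplane(c,tuple(p+n*(r[lo]+r[hi])/2),q,np.r_[ey,0]);v2=X[:2]-O
        out.append((v2@ex,X[2],(hi-lo)*.25))
    for k in out: print('%.0f z%.1f w%.1f'%k,end=' | ')
    print()
prof('side0',2.5,(140,225),(185,172),(262,122))
prof('side4',2.5,(120,170),(112,290),(285,168))
E
```

```text
53 z227.0 w9.5 | 49 z224.6 w11.0 | 46 z224.7 w11.2 | 45 z228.7 w8.8 | 40 z224.5 w11.5 | 37 z224.3 w11.5 | 34 z224.0 w11.5 | 31 z223.7 w11.5 | 28 z223.8 w11.8 | 26 z228.1 w8.5 | 22 z225.0 w10.5 | 19 z223.3 w12.0 | 18 z230.5 w7.2 | 15 z232.1 w6.0 | 12 z232.1 w6.2 | 9 z231.2 w5.8 | 5 z229.8 w7.0 | 2 z229.6 w7.5 | -1 z230.0 w7.0 | -5 z229.0 w7.5 | -8 z228.4 w8.2 | -11 z229.2 w8.0 | -14 z228.2 w8.0 | -18 z228.3 w8.2 | -21 z228.4 w8.5 | 
141 z321.3 w5.8 | 136 z321.5 w5.8 | 130 z321.4 w6.0 | 124 z321.9 w5.8 | 118 z322.0 w5.8 | 112 z321.6 w5.8 | 106 z320.1 w7.2 | 101 z322.6 w13.8 | 94 z322.2 w13.2 | 88 z322.1 w10.5 | 82 z322.2 w10.5 | 76 z323.0 w9.5 | 70 z322.9 w9.8 | 64 z326.0 w7.2 | 57 z322.7 w9.8 | 51 z323.2 w9.5 | 45 z324.3 w10.2 | 39 z326.3 w12.2 | 32 z325.3 w13.2 | 27 z331.2 w8.5 | 21 z331.4 w8.5 | 14 z331.6 w8.5 | 7 z331.6 w8.8 | 0 z331.8 w8.8 | -7 z332.0 w8.8 |
```

```bash
python3 -m pendant '[[[-0.005,0,0],[0,0,0],0],[[-0.015,0,0],[0,0,0],0],[[-0.03,0,0],[0,0,0],0],[[-0.05,0,0],[0,0,0],0],[[-0.075,0,0],[0,0,0],0],[[-0.1,0,0],[0,0,0],0],[[-0.125,0,0],[0,0,0],0],[[-0.15,0,0],[0,0,0],0],[[-0.17,0,0],[0,0,0],0],[[-0.18,0,0],[0,0,0],0]]'; python3 -m pendant '[[[0,-0.005,0],[0,0,0],0],[[0,-0.015,0],[0,0,0],0],[[0,-0.03,0.01],[0,0,0],0],[[0,-0.05,0.02],[0,0,0],0],[[0,-0.07,0.035],[0,0,0],0],[[0,-0.085,0.055],[0,0,0],0],[[0,-0.095,0.075],[0,0,0],0],[[0,-0.101,0.095],[0,0,0],0],[[0,-0.101,0.105],[0,0,0],0],[[0,-0.101,0.11],[0,0,0],0]]'; python3 -m pendant '[[[0,0,0.005],[0,0,0],0],[[0,0,0.02],[0,0,0],0],[[0,0,0.035],[0,0,0],0],[[0,0,0.055],[0,0,0],0],[[0,0,0.075],[0,0,0],0],[[0,0,0.09],[0,0,0],0],[[0,0,0.1],[0,0,0],0],[[0,0,0.108],[0,0,0],0],[[0,0,0.108],[0,0,0],0],[[0,0,0.108],[0,0,0],0]]'; python3 - <<'E'
from h import *
S=np.load('shelf.npz');o=get_obs();v=o['tool_pos'][:2]-S['O'];print(v@S['ex'],v@S['ey'],o['tool_pos'],o['tcp_rot'])
for n in ('side','wrist','top'): snap(n,n+'5')
a=cv2.imread('pics/side5.png')[225:465,140:460]; cv2.imwrite('pics/c6.png',cv2.resize(a,None,fx=2.5,fy=2.5,interpolation=cv2.INTER_CUBIC))
E
```

```text
time: 6.82
tool_pos: [518.7, 150.3, 474.8]
tcp_rot: [-3.141, 0.001, 1.446]
contact_force: [0.3, 0.7, -1.4]
grip_width: 23.9
time: 7.65
tool_pos: [418.0, 166.1, 363.7]
tcp_rot: [-3.139, 0.001, 1.449]
contact_force: [0.6, -0.1, -2.9]
grip_width: 23.9
time: 8.48
tool_pos: [419.5, 165.5, 257.4]
tcp_rot: [3.141, -0.0, 1.448]
contact_force: [0.7, 0.8, -1.6]
grip_width: 23.6
-227.18335282581486 51.240740425891545 [419.47837416 165.53568691 257.42989982] [ 3.14119702e+00 -9.82862574e-05  1.44783042e+00]
```

View pics/c6.png

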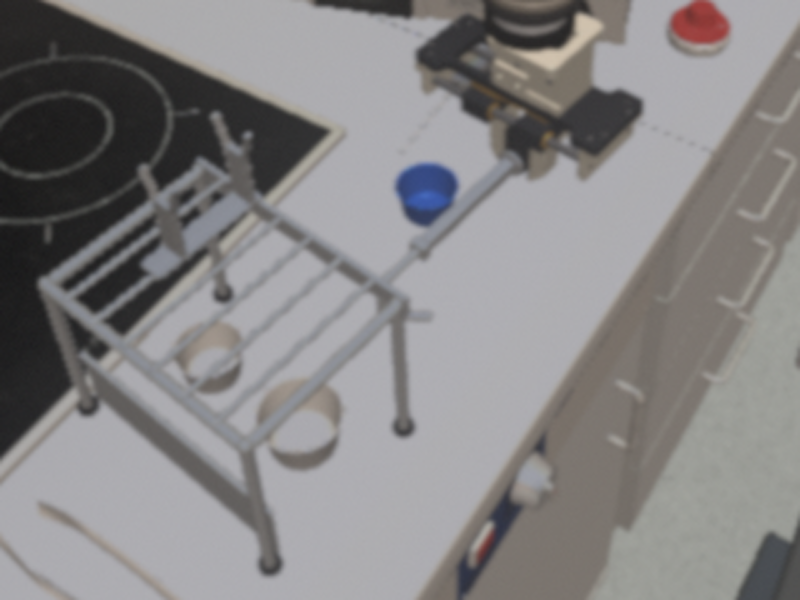

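```bash
python3 -m pendant '[[[0,0,0.005],[0,0,0],0],[[0,0,0.015],[0,0,0],0],[[0,0,0.025],[0,0,0],0],[[0,0,0.033],[0,0,0],0],[[0,0,0.037],[0,0,0],0],[[0,0,0.04],[0,0,0],0],[[0,0,0.04],[0,0,0],0],[[0,0,0.04],[0,0,0],0]]' | sed -n 2p; python3 -c "
from h import *
for i in range(3): print(get_obs()['moment'].round(3),get_obs()['contact_force'].round(1));capture('top')"
python3 -m pendant '[[[0,0,0.002],[0,0,0],0],[[0,0,0.003],[0,0,0],0],[[0,0,0.003],[0,0,0],0]]'| sed -n 2p; python3 -c "
from h import *
for i in range(3): print(get_obs()['moment'].round(3),get_obs()['contact_force'].round(1));capture('top')"
python3 -m pendant '[[[0,0,0.001],[0,0,0],0],[[0,0,0.002],[0,0,0],0],[[0,0,0.002],[0,0,0],0]]'| sed -n 2p; python3 -c "
from h import *
for i in range(3): print(get_obs()['moment'].round(3),get_obs()['contact_force'].round(1));capture('top')"
```

```text
tool_pos: [419.2, 165.4, 217.3]
[-0.174 -0.035 -0.085] [-0.  -0.1 -2. ]
[-0.231 -0.056 -0.004] [-0.3 -0.2 -2.2]
[-0.17  -0.088  0.017] [-1.1 -0.1 -1.9]
tool_pos: [419.0, 165.3, 214.1]
[-0.209 -0.064 -0.022] [-0.7  0.  -2.5]
[-0.21  -0.11   0.002] [-0.4 -0.2 -3.1]
[-0.183 -0.044 -0.028] [-0.3  0.1 -1.8]
tool_pos: [419.1, 165.4, 212.0]
[-0.179 -0.079 -0.043] [-0.6 -0.3 -1.2]
[-0.154 -0.077  0.011] [-1.   0.2 -2.5]
[-0.197 -0.054 -0.024] [ 0.2  0.3 -1.8]
```

```bash
python3 -m pendant '[[[0,-0.001,-0.01],[0,0,0],0],[[0,-0.0015,-0.025],[0,0,0],0],[[0,-0.0015,-0.04],[0,0,0],0],[[0,-0.0015,-0.048],[0,0,0],0],[[0,-0.0015,-0.048],[0,0,0],0],[[0,-0.0015,-0.048],[0,0,0],0]]'|sed -n 2p; python3 -m pendant '[[[0.005,0,0],[0,0,0],0],[[0.02,0,0],[0,0,0],0],[[0.04,0,0],[0,0,0],0],[[0.06,0,0],[0,0,0],0],[[0.08,0,0],[0,0,0],0],[[0.1,0,0],[0,0,0],0],[[0.12,0,0],[0,0,0],0],[[0.14,0,0],[0,0,0],0],[[0.155,0,0],[0,0,0],0],[[0.162,0,0],[0,0,0],0]]'; python3 -m pendant '[[[0.003,0,0],[0,0,0],0],[[0.003,0,0],[0,0,0],0],[[0.003,0,0],[0,0,0],0]]';python3 - <<'E'
from h import *
S=np.load('shelf.npz');o=get_obs();v=o['tool_pos'][:2]-S['O'];print(v@S['ex'],v@S['ey'],o['tool_pos'],o['moment'])
for n in ('side','wrist','top'): snap(n,n+'6')
a=cv2.imread('pics/wrist6.png')[0:330,100:500]; b=cv2.imread('pics/top6.png')[220:385,140:340]
cv2.imwrite('pics/c7.png',np.hstack([a,cv2.resize(b,(400,330),interpolation=cv2.INTER_CUBIC)]))
E
```

```text
tool_pos: [417.6, 165.5, 260.2]
time: 11.58
tool_pos: [437.2, 328.2, 259.0]
tcp_rot: [-3.14, 0.0, 1.449]
contact_force: [0.2, -1.1, -1.6]
grip_width: 23.3
time: 11.83
tool_pos: [437.7, 328.7, 259.7]
tcp_rot: [-3.141, 0.001, 1.448]
contact_force: [-0.4, -0.3, -2.2]
grip_width: 23.6
-62.98048991170008 53.65445422760682 [437.66376899 328.74627976 259.67833578] [-0.20355035 -0.13777155  0.03991739]
```

View pics/c7.png

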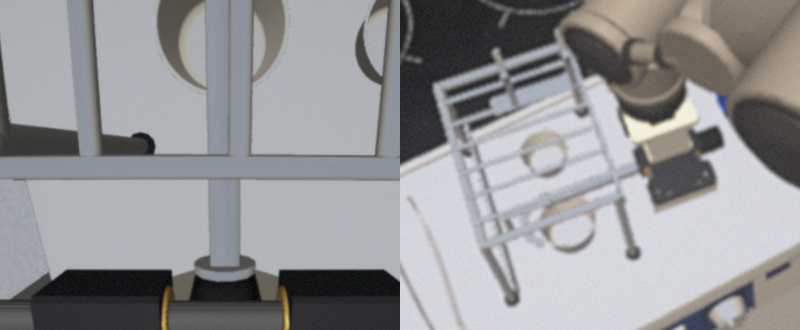

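```bash
python3 - <<'E'
from h import *
S=np.load('shelf.npz');t=load('top6');C=lambda x,y:(140+(x-400)/2,220+y/2)
for n,p,z in [('claw end near',(541,243),56),('claw mid',(527,225),56),('cup rim',(569,222),42)]:
    v=onz(t,C(*p),z)[:2]-S['O'];print(n,v@S['ex'],v@S['ey'])
# predicted pixels in crop
O,ex,ey=S['O'],S['ex'],S['ey']
for x,y,z in [(104,79.6,56),(114,53.6,56),(130,53.6,101)]:
    u=proj(t,np.r_[O+x*ex+y*ey,z])[0];print((u-[140,220])*2+[400,0])
# brightness patch
g=cv2.cvtColor(t['color'],cv2.COLOR_RGB2GRAY)[322:352,192:222];np.set_printoptions(linewidth=200);print(g)
E
```

```text
claw end near 101.53613864959672 79.50479814216426
claw mid 110.5364912941264 51.2031024387684
cup rim 64.29238751560786 59.52034132379323
[538.96180387 243.8376555 ]
[524.66202254 227.80472327]
[503.34917474 216.27388083]
[[216 217 217 211 212 205 196 195 194 187 180 177 175 171 171 172 175 178 174 171 164 153 141 131 133 146 157 164 172 178]
 [214 212 208 203 197 191 189 182 180 179 173 169 170 172 172 173 174 180 179 169 154 134 130 130 144 157 168 176 174 177]
 [208 202 201 191 183 184 181 174 170 175 175 173 174 173 175 180 187 193 193 184 158 140 138 144 156 162 168 176 174 177]
 [191 189 184 178 177 170 175 177 171 171 172 169 170 176 193 204 205 208 200 177 157 150 150 154 159 163 166 170 175 174]
 [178 176 170 169 171 176 173 175 169 168 164 166 174 190 207 216 216 214 192 167 150 151 154 157 161 166 165 166 176 180]
 [168 172 172 174 171 173 177 177 170 169 171 167 182 200 214 219 217 210 181 153 146 151 154 164 162 171 179 175 178 181]
 [170 169 170 178 182 184 194 193 188 181 174 174 189 209 215 215 211 196 168 149 150 161 172 176 175 179 179 183 180 179]
 [166 154 154 17
[... 2113 characters left out ...]
218 213 217 214 213 216 216 217 216 214 216 216 216 214 215 218 214 215 203 198 188]
 [161 132 159 198 214 215 217 216 216 217 215 217 216 215 215 216 216 216 214 214 215 216 217 212 217 216 215 217 216 211]
 [169 135 143 189 215 217 215 215 216 215 217 214 214 214 214 215 218 215 218 216 216 218 217 218 214 214 216 217 218 215]
 [176 141 142 183 209 213 215 216 214 214 215 214 217 218 215 214 217 216 214 214 213 216 213 215 218 216 216 215 216 215]
 [184 158 139 165 205 215 214 215 215 215 215 214 216 215 214 213 216 215 215 218 216 214 216 215 214 216 213 215 215 215]
 [193 169 138 151 193 213 218 216 214 215 216 215 216 217 216 218 212 214 215 218 215 217 213 215 214 217 216 215 217 215]]
```

```bash
python3 -m pendant '[[[0.0015,0,0.002],[0,0,0],0],[[0.0015,0,0.006],[0,0,0],0],[[0.0015,0,0.012],[0,0,0],0],[[0.0015,0,0.018],[0,0,0],0],[[0.0015,0,0.024],[0,0,0],0],[[0.0015,0,0.03],[0,0,0],0],[[0.0015,0,0.036],[0,0,0],0],[[0.0015,0,0.042],[0,0,0],0],[[0.0015,0,0.046],[0,0,0],0],[[0.0015,0,0.048],[0,0,0],0]]';python3 - <<'E'
from h import *
S=np.load('shelf.npz')
for i in range(3):
    o=get_obs();v=o['tool_pos'][:2]-S['O'];print(v@S['ex'],v@S['ey'],o['tool_pos'],o['moment'].round(3),o['contact_force'].round(1));capture('wrist')
t=load('wrist6');
def cup(tag):
    c=capture('wrist');g=cv2.cvtColor(c['color'],cv2.COLOR_RGB2GRAY).astype(float);d=abs(g-cv2.cvtColor(t['color'],cv2.COLOR_RGB2GRAY));return c
c=snap('side','side7');s6=load('side6')
d=cv2.absdiff(c['color'],s6['color']).max(2)[330:430,200:310];ys,xs=np.where(d>40);print(len(xs),xs.min()+200 if len(xs) else 0,xs.max()+200 if len(xs) else 0,ys.min()+330 if len(xs) else 0,ys.max()+330 if len(xs) else 0)
E
```

```text
time: 12.82
tool_pos: [437.9, 330.7, 211.3]
tcp_rot: [-3.141, 0.001, 1.448]
contact_force: [-0.5, -0.1, -3.1]
grip_width: 23.9
-61.00871280604634 53.66379387998001 [437.90163218 330.70367938 211.31123054] [-0.247 -0.09  -0.006] [-0.5 -0.1 -3.1]
-61.011745407502154 53.665534818126176 [437.89952488 330.70088889 211.31652484] [-0.207 -0.091 -0.032] [-0.4 -1.2 -1.9]
-60.933005583139945 53.589659960852885 [437.98467016 330.76949819 211.76226785] [-0.165 -0.049 -0.035] [ 0.3 -0.6 -2.4]
542 232 309 330 417
```

```bash
python3 -m pendant '[[[-0.003,0,0],[0,0,0],0],[[-0.007,0,0],[0,0,0],0],[[-0.011,0,0],[0,0,0],0],[[-0.014,0,0],[0,0,0],0],[[-0.017,0,0],[0,0,0],0],[[-0.020,0,0],[0,0,0],0],[[-0.023,0,0],[0,0,0],0],[[-0.027,0,0],[0,0,0],0],[[-0.031,0,0],[0,0,0],0],[[-0.035,0,0],[0,0,0],0]]';python3 - <<'E'
from h import *
o=get_obs();print(o['moment'].round(3))
S=np.load('shelf.npz');O,ex,ey=S['O'],S['ex'],S['ey']
c=snap('side','side8');p=load('side7')
d=cv2.absdiff(c['color'],p['color']).max(2)[330:430,200:310];ys,xs=np.where(d>40);print(len(xs))
# big cup dark inner/outer tan pixels: centroid by colour on z=21
for tag in ('side0','side7','side8'):
    im=load(tag)['color'].astype(int); m=((im[...,0]-im[...,2])>12)
    m[:330]=0;m[430:]=0;m[:,:240]=0;m[:,330:]=0
    ys,xs=np.where(m);print(tag,len(xs),xs.mean(),ys.mean(),[(onz(load(tag),(xs.mean(),ys.mean()),25)[:2]-O)@k for k in (ex,ey)])
E
```

```text
time: 13.85
tool_pos: [433.7, 295.7, 212.2]
tcp_rot: [3.141, -0.0, 1.448]
contact_force: [-0.5, 1.3, -2.5]
grip_width: 23.7
[ 0.007 -0.078 -0.003]
764
side0 189 260.81481481481484 384.43386243386243 [np.float64(48.76344020443668), np.float64(39.166519008523515)]
side7 413 288.4624697336562 362.19370460048424 [np.float64(-26.25285444718848), np.float64(45.78114054337985)]
side8 282 286.7517730496454 362.18794326241135 [np.float64(-24.01297453768564), np.float64(43.00668318493409)]
```

```bash
python3 -m pendant '[[[-0.005,0,0],[0,0,0],0],[[-0.011,0,0],[0,0,0],0],[[-0.018,0,0],[0,0,0],0],[[-0.026,0,0],[0,0,0],0],[[-0.034,0,0],[0,0,0],0],[[-0.042,0,0],[0,0,0],0],[[-0.050,0,0],[0,0,0],0],[[-0.057,0,0],[0,0,0],0],[[-0.063,0,0],[0,0,0],0],[[-0.068,0,0],[0,0,0],0]]';python3 - <<'E'
from h import *
o=get_obs();print(o['moment'].round(3))
S=np.load('shelf.npz');O,ex,ey=S['O'],S['ex'],S['ey']; v=o['tool_pos'][:2]-O;print(v@ex,v@ey)
c=snap('side','side9')
im=cv2.resize(c['color'][250:430,200:440],None,fx=3,fy=3)
im=c['color'].astype(int);m=((im[...,0]-im[...,2])>12).astype(np.uint8);m[:300]=0;m[430:]=0;m[:,:240]=0;m[:,400:]=0
n,l,st,ce=cv2.connectedComponentsWithStats(m)
for i in range(1,n):
    if st[i,4]>25: print(st[i],ce[i],[(onz(c,ce[i],25)[:2]-O)@k for k in (ex,ey)])
print('pred',proj(c,np.r_[O-1*ex+53*ey,42]),proj(c,np.r_[O-1*ex+53*ey,0]))
E
```

```text
time: 14.73
tool_pos: [425.3, 227.8, 212.2]
tcp_rot: [3.142, 0.0, 1.447]
contact_force: [0.8, 0.6, -1.9]
grip_width: 23.5
[-0.08  -0.083  0.032]
-164.6716707151032 53.222836894857146
[336 300  13   5  37] [342.43243243 301.21621622] [np.float64(-234.58481127054125), np.float64(27.369193431181465)]
[320 305   4  12  41] [321.46341463 310.36585366] [np.float64(-181.4346093790183), np.float64(7.421053428401673)]
[353 309  22  21  90] [360.45555556 320.81111111] [np.float64(-212.2608566916263), np.float64(95.5513272916151)]
[334 310  10  17  98] [338.7755102  318.80612245] [np.float64(-186.27255072189521), np.float64(54.03748117901774)]
[ 330  325   70  105 2182] [377.41200733 386.67094409] [np.float64(-94.10176087560494), np.float64(222.7012142254621)]
[275 350  15  13  72] [280.65277778 355.66666667] [np.float64(-28.226150438177527), np.float64(21.77431846893851)]
pred [[282.28587538 366.91299272]] [[283.48130387 379.096039  ]]
```

```bash
python3 -m pendant '[[[-0.005,0,0],[0,0,0],0],[[-0.011,0,0],[0,0,0],0],[[-0.019,0,0],[0,0,0],0],[[-0.028,0,0],[0,0,0],0],[[-0.037,0,0],[0,0,0],0],[[-0.046,0,0],[0,0,0],0],[[-0.055,0,0],[0,0,0],0],[[-0.064,0,0],[0,0,0],0],[[-0.071,0,0],[0,0,0],0],[[-0.075,0,0],[0,0,0],0]]';python3 -m pendant '[[[-0.001,0,0],[0,0,0],0],[[-0.001,0,0],[0,0,0],0],[[-0.001,0,0],[0,0,0],0]]';python3 - <<'E'
from h import *
o=get_obs();print(o['moment'].round(3))
S=np.load('shelf.npz');O,ex,ey=S['O'],S['ex'],S['ey']; v=o['tool_pos'][:2]-O;print(v@ex,v@ey)
c=snap('wrist','w10');im=c['color'].astype(int);m=((im[...,0]-im[...,2])>12).astype(np.uint8);m[270:]=0
n,l,st,ce=cv2.connectedComponentsWithStats(m)
for i in range(1,n):
    if st[i,4]>25: print(st[i],ce[i],[(onz(c,ce[i],21)[:2]-O)@k for k in (ex,ey)])
print('pred rim',[proj(c,np.r_[O+x*ex+y*ey,42])[0].round() for x,y in [(-77,53),(-112,53),(-42,53),(-77,18),(-77,88),(-95,53)]])
print('pred claw mid',proj(c,np.r_[O+(-240+177)*ex+53*ey,8]))
E
```

```text
time: 15.62
tool_pos: [416.1, 153.1, 212.2]
tcp_rot: [-3.141, 0.0, 1.447]
contact_force: [-0.3, 0.9, -3.2]
grip_width: 23.7
time: 15.87
tool_pos: [416.2, 153.2, 212.2]
tcp_rot: [3.141, 0.0, 1.448]
contact_force: [-0.2, -0.3, -2.1]
grip_width: 23.8
[-0.172 -0.069  0.002]
-239.8370193810406 52.988236787260895
[262   0  19  24 154] [271.07792208  10.87662338] [np.float64(-112.68127943456167), np.float64(75.39026134575059)]
[366   0  18  18 126] [374.06349206   6.22222222] [np.float64(-110.71376581925367), np.float64(30.090883535108052)]
[ 12 263  23   7  91] [ 24.16483516 265.71428571] [np.float64(-231.4606729303314), np.float64(211.89301648648927)]
[605 264  35   6 140] [620.90714286 266.74285714] [np.float64(-231.36970769825848), np.float64(-106.6334305612915)]
pred rim [array([ 322., -116.]), array([321., -12.]), array([ 322., -224.]), array([ 417., -115.]), array([ 226., -115.]), array([322., -62.])]
pred claw mid [[322.22301793 -97.56677398]]
```

```bash
python3 -m pendant '[[[0.004,0,0],[0,0,0],0],[[0.010,0,0],[0,0,0],0],[[0.016,0,0],[0,0,0],0],[[0.021,0,0],[0,0,0],0],[[0.022,0,0],[0,0,0],0],[[0.022,0,0],[0,0,0],0]]';python3 - <<'E'
from h import *
S=np.load('shelf.npz');O,ex,ey=S['O'],S['ex'],S['ey'];o=get_obs(); v=o['tool_pos'][:2]-O;print(v@ex,v@ey,o['contact_force'].round(1),o['moment'].round(3))
for n in ('side','wrist','top'):
    c=snap(n,n+'11');im=c['color'].astype(int);m=((im[...,0]-im[...,2])>12).astype(np.uint8)
    if n=='wrist': m[270:]=0
    else:
        u=proj(c,np.r_[O-95*ex+53*ey,30])[0].astype(int);print(n,u);k=np.zeros_like(m);k[u[1]-30:u[1]+30,u[0]-30:u[0]+30]=1;m*=k
    nn,l,st,ce=cv2.connectedComponentsWithStats(m)
    for i in range(1,nn):
        if st[i,4]>15: print(n,st[i],ce[i].round(1),[round((onz(c,ce[i],25)[:2]-O)@k) for k in (ex,ey)])
E
```

```text
time: 16.42
tool_pos: [418.7, 175.6, 212.1]
tcp_rot: [3.142, 0.0, 1.449]
contact_force: [0.4, 0.0, -2.7]
grip_width: 23.5
-217.30223192269773 53.24659104467087 [ 0.4  0.  -2.7] [-0.209 -0.103 -0.048]
side [312 342]
side [300 328  13  12  59] [305.1 332.7] [-108, 21]
side [315 331  12  14  90] [321.6 337.3] [-121, 58]
wrist [244   0  62  93 943] [274.   47.4] [-107, 74]
wrist [ 340    0   65   91 1942] [380.9  35.1] [-101, 28]
wrist [235  15   4  13  16] [236.4  21.3] [-96, 90]
wrist [239  32   8  13  20] [241.8  37.8] [-103, 88]
wrist [  7 264  32   6  91] [ 24.8 266. ] [-208, 208]
wrist [605 264  34   6 135] [620.4 266.6] [-208, -102]
top [287 307]
top [277 295  17   7  66] [284.7 297.7] [-100, 22]
top [295 303   6   7  23] [297.7 305.1] [-122, 54]
```

```bash
python3 -m pendant '[[[0,0,-0.004],[0,0,0],0],[[0,0,-0.012],[0,0,0],0],[[0,0,-0.022],[0,0,0],0],[[0,0,-0.035],[0,0,0],0],[[0,0,-0.05],[0,0,0],0],[[0,0,-0.07],[0,0,0],0],[[0,0,-0.09],[0,0,0],0],[[0,0,-0.11],[0,0,0],0],[[0,0,-0.125],[0,0,0],0],[[0,0,-0.135],[0,0,0],0]]';python3 -m pendant '[[[0,0,-0.01],[0,0,0],0],[[0,0,-0.025],[0,0,0],0],[[0,0,-0.045],[0,0,0],0],[[0,0,-0.065],[0,0,0],0],[[0,0,-0.085],[0,0,0],0],[[0,0,-0.105],[0,0,0],0],[[0,0,-0.12],[0,0,0],0],[[0,0,-0.13],[0,0,0],0],[[0,0,-0.133],[0,0,0],0],[[0,0,-0.133],[0,0,0],0]]';python3 - <<'E'
from h import *
S=np.load('shelf.npz');O,ex,ey=S['O'],S['ex'],S['ey']
c=snap('wrist','w12');im=c['color'].astype(int);m=((im[...,0]-im[...,2])>12).astype(np.uint8);m[262:]=0
nn,l,st,ce=cv2.connectedComponentsWithStats(m)
for i in range(1,nn):
    if st[i,4]>15: print(st[i],ce[i].round(1),[round((onz(c,ce[i],21)[:2]-O)@k) for k in (ex,ey)])
for x in (-80,-95,-110): print('pred rim',x,[proj(c,np.r_[O+(x+a)*ex+(53+b)*ey,42])[0].round() for a,b in [(0,0),(-35,0),(35,0),(0,-35),(0,35)]])
p=np.r_[O-95*ex-50*ey,0]
go([541.4,331.6,478],1.448)
E
```

```text
time: 17.4
tool_pos: [418.8, 174.8, 349.7]
tcp_rot: [3.139, -0.001, 1.448]
contact_force: [0.2, 0.0, -1.0]
grip_width: 23.9
time: 18.23
tool_pos: [418.5, 174.8, 481.3]
tcp_rot: [3.14, -0.001, 1.448]
contact_force: [-0.9, -0.1, -1.7]
grip_width: 23.9
[340  81  11  40 231] [345. 100.] [-94, 27]
[299  89   7  33 112] [302.7 105.6] [-100, 78]
pred rim -80 [array([323.,  85.]), array([323., 117.]), array([323.,  51.]), array([355.,  85.]), array([292.,  84.])]
pred rim -95 [array([323.,  99.]), array([323., 131.]), array([323.,  65.]), array([354.,  99.]), array([292.,  99.])]
pred rim -110 [array([323., 113.]), array([323., 144.]), array([323.,  80.]), array([354., 113.]), array([293., 113.])]
shift [0.1707 0.1028 0.0024] turn [ 0.0003  0.0001 -0.0004]
```

```bash
python3 -m pendant '[[[0,0.005,0],[0,0,0],0],[[0,0.015,0],[0,0,0],0],[[0,0.03,0],[0,0,0],0],[[0,0.045,0],[0,0,0],0],[[0,0.06,0],[0,0,0],0],[[0,0.075,0],[0,0,0],0],[[0,0.09,0],[0,0,0],0],[[0,0.1,0],[0,0,0],0],[[0,0.103,0],[0,0,0],0],[[0,0.103,0],[0,0,0],0]]';python3 -m pendant '[[[0.005,0,0],[0,0,0],0],[[0.015,0,0],[0,0,0],0],[[0.035,0,0],[0,0,0],0],[[0.055,0,0],[0,0,0],0],[[0.08,0,0],[0,0,0],0],[[0.105,0,0],[0,0,0],0],[[0.13,0,0],[0,0,0],0],[[0.15,0,0],[0,0,0],0],[[0.163,0,0],[0,0,0],0],[[0.170,0,0],[0,0,0],0]]';python3 -m pendant '[[[0,0,0],[0,0,0],0],[[0,0,0],[0,0,0],0],[[0,0,0],[0,0,0],0]]' ; python3 -c "
from h import *
go([541.4,331.6,385.2],1.448)
a=snap('wrist','w13');b=load('wrist4')
# shank column comparison between held-after-lift view and now
for c in (b,a):
    g=cv2.cvtColor(c['color'],cv2.COLOR_RGB2GRAY).astype(float)
    for r in (205,240): 
        x=g[r,280:370]; d=np.gradient(x); print(r,280+d.argmin(),280+d.argmax())
d=cv2.absdiff(a['color'],b['color'])[:270,300:350].max(2);print(d.mean(),(d>30).sum())"
```

```text
time: 19.12
tool_pos: [522.1, 162.0, 478.9]
tcp_rot: [-3.14, 0.001, 1.447]
contact_force: [0.0, -0.9, -1.7]
grip_width: 23.9
time: 19.95
tool_pos: [540.9, 333.8, 480.0]
tcp_rot: [-3.141, -0.0, 1.451]
contact_force: [-0.2, -0.2, -2.6]
grip_width: 24.0
time: 20.2
tool_pos: [541.7, 330.6, 480.3]
tcp_rot: [3.142, 0.0, 1.447]
contact_force: [-0.1, -0.2, -2.1]
grip_width: 23.7
shift [ 0.001  -0.0004  0.0951] turn [ 0.      0.0005 -0.0006]
205 308 340
240 309 340
205 308 340
240 309 340
4.700222222222222 419
```

```bash
python3 -m pendant '[[[0.001,0,0.008],[0,0,0],0],[[0.001,-0.0004,0.02],[0,0,0],0],[[0.001,-0.0004,0.032],[0,0,0],0],[[0.001,-0.0004,0.044],[0,0,0],0],[[0.001,-0.0004,0.054],[0,0,0],0],[[0.001,-0.0004,0.063],[0,0,0],0],[[0.001,-0.0004,0.07],[0,0,0],0],[[0.001,-0.0004,0.076],[0,0,0],0],[[0.001,-0.0004,0.08],[0,0,0],0],[[0.001,-0.0004,0.082],[0,0,0],0]]';python3 -m pendant '[[[0,0,0.003],[0,0,0],0],[[0,0,0.006],[0,0,0],0],[[0,0,0.009],[0,0,0],0],[[0,0,0.011],[0,0,0],0],[[0,0,0.0125],[0,0,0],0],[[0,0,0.0125],[0,0,0],0],[[0,0,0.0125],[0,0,0],0]]'; python3 -c "
from h import *
go([541.4,331.6,385.2],1.448)
print(get_obs()['moment'])"
```

```text
time: 21.08
tool_pos: [541.6, 332.1, 397.7]
tcp_rot: [-3.141, 0.0, 1.448]
contact_force: [0.3, -0.2, -1.6]
grip_width: 24.1
time: 21.67
tool_pos: [541.6, 332.1, 385.8]
tcp_rot: [3.141, -0.0, 1.448]
contact_force: [-0.1, -1.1, -1.6]
grip_width: 24.1
shift [-0.0005 -0.0002  0.0006] turn [ 0.0002 -0.     -0.0003]
[-0.16994657 -0.06036001  0.02445806]
```

```bash
python3 -m pendant '[[[0,0,0.0008],[0,0,0],0],[[0,0,0.0012],[0,0,0],0],[[0,0,0.0012],[0,0,0],0]]'; python3 -c "
from h import *
print(get_obs()['moment'])"; python3 -m pendant '[[[0,0,0],[0,0,0],0.024],[[0,0,0],[0,0,0],0.026],[[0,0,0],[0,0,0],0.03],[[0,0,0],[0,0,0],0.04],[[0,0,0],[0,0,0],0.06],[[0,0,0],[0,0,0],0.09],[[0,0,0],[0,0,0],0.0918],[[0,0,0],[0,0,0],0.0918],[[0,0,0],[0,0,0],0.0918],[[0,0,0],[0,0,0],0.0918]]'
```

```text
time: 21.92
tool_pos: [541.6, 332.1, 385.1]
tcp_rot: [3.141, -0.0, 1.448]
contact_force: [-1.9, -0.5, 1.5]
grip_width: 24.0
[-0.16237296  0.052156    0.05612669]
time: 22.75
tool_pos: [541.6, 332.1, 384.5]
tcp_rot: [3.142, 0.0, 1.448]
contact_force: [-0.2, 0.3, 0.5]
grip_width: 71.7
```

Seated and released. Now I open fully, rise clear, and check from a spot comparable to the first wrist views.

```bash
python3 -m pendant '[[[0,0,0],[0,0,0],0.0918],[[0,0,0],[0,0,0],0.0918],[[0,0,0],[0,0,0],0.0918],[[0,0,-0.01],[0,0,0],0.0918],[[0,0,-0.03],[0,0,0],0.0918],[[0,0,-0.06],[0,0,0],0.0918],[[0,0,-0.1],[0,0,0],0.0918],[[0,0,-0.14],[0,0,0],0.0918],[[0,0,-0.146],[0,0,0],0.0918],[[0,0,-0.146],[0,0,0],0.0918]]'; python3 -c "
from h import *
go([543.5,418.3,531.7],1.437)"
```

```text
time: 23.58
tool_pos: [541.1, 332.0, 535.1]
tcp_rot: [3.134, -0.004, 1.448]
contact_force: [-0.3, 0.1, -0.3]
grip_width: 92.0
shift [ 0.086  -0.0082  0.0038] turn [ 0.0071 -0.0044  0.0109]
```

```bash
python3 -m pendant '[[[0.087,-0.008,0.001],[0,0,0.011],0.0918],[[0.087,-0.008,0.001],[0,0,0.011],0.0918],[[0.087,-0.008,0.001],[0,0,0.011],0.0918],[[0.087,-0.008,0.001],[0,0,0.011],0.0918],[[0.087,-0.008,0.001],[0,0,0.011],0.0918],[[0.087,-0.008,0.001],[0,0,0.011],0.0918]]'; python3 - <<'E'
from h import *
S=np.load('shelf.npz');O,ex,ey=S['O'],S['ex'],S['ey']
a=load('w2');b=snap('wrist','w20');s=snap('side','side20');s0=load('side0');t=snap('top','top20');t0=load('top0')
G=lambda c:cv2.cvtColor(c['color'],cv2.COLOR_RGB2GRAY)
def match(c0,c1,x0,y0,x1,y1,m=8):
    T=G(c0)[y0:y1,x0:x1];r=cv2.matchTemplate(G(c1)[y0-m:y1+m,x0-m:x1+m],T,cv2.TM_CCOEFF_NORMED);_,v,_,p=cv2.minMaxLoc(r);return round(v,3),p[0]-m,p[1]-m
print('wrist claw',match(a,b,298,100,368,140),'shank end',match(a,b,318,145,346,175),'shelf left',match(a,b,170,200,235,260),'small cup',match(a,b,308,155,352,200))
print('side hook',match(s0,s,175,240,285,345),'handle',match(s0,s,245,240,288,275),'claw',match(s0,s,172,320,206,348),'small cup',match(s0,s,210,352,240,384),'blue',match(s0,s,295,288,327,318))
print('top hook',match(t0,t,155,230,245,285),'blue',match(t0,t,295,255,325,285),'small',match(t0,t,198,282,226,310))
# big cup by difference to the first pictures, near expected place
for n,c,c0 in (('side',s,s0),('top',t,t0)):
    u=proj(c,np.r_[O-95*ex+53*ey,30])[0].astype(int)
    k=np.zeros(G(c).shape,np.uint8);k[u[1]-30:u[1]+30,u[0]-30:u[0]+30]=1
    m=(cv2.absdiff(c['color'],c0['color']).max(2)>20).astype(np.uint8)*k
    nn,l,st,ce=cv2.connectedComponentsWithStats(m)
    i=1+st[1:,4].argmax();x,y,w,h,ar=st[i];ctr=(x+w/2,y+h/2)
    print(n,st[i],'at z21',[round((onz(c,ctr,21)[:2]-O)@q,1) for q in (ex,ey)])
    cor=proj(c,[np.r_[O+(-95+r*np.cos(f))*ex+(53+r*np.sin(f))*ey,z] for r,z in ((24,0),(35,42)) for f in np.linspace(0,6.28,40)])
    print('  expected bbox for upright at -95,53:',cor.min(0).round(),cor.max(0).round())
print(get_obs()['contact_force'],get_obs()['tool_pos'])
E
```

```text
time: 24.08
tool_pos: [544.5, 418.5, 529.1]
tcp_rot: [-3.141, 0.001, 1.436]
contact_force: [0.0, -1.6, -0.7]
grip_width: 91.9
wrist claw (0.959, 0, -1) shank end (0.973, 0, -1) shelf left (0.982, -1, 0) small cup (0.98, 0, 0)
side hook (0.982, 0, 0) handle (0.992, -1, -1) claw (0.987, 0, 0) small cup (0.999, 0, 0) blue (1.0, 0, 0)
top hook (0.945, 0, 0) blue (0.237, -8, -8) small (0.995, 0, 0)
side [298 329  31  31 522] at z21 [np.float64(-96.9), np.float64(54.4)]
  expected bbox for upright at -95,53: [296. 326.] [329. 360.]
top [ 273  277   44   47 1499] at z21 [np.float64(-121.1), np.float64(37.2)]
  expected bbox for upright at -95,53: [272. 293.] [301. 322.]
[-0.18109355 -0.34872403 -0.76162373] [544.49306249 418.16705294 530.1680126 ]
```

```bash
python3 -c "
from plant import close_job
print(close_job())"
```

```text
the job is handed in; nothing more can be done
None
```

I dragged the larger cup straight out with the hook, put the hook back in its cradle, and handed the job in at about 24 s of robot time. `close_job()` gives no verdict.

**How it went:** I gripped the hook 25 mm forward of its handle's middle. Before reaching in, I lowered the claw in front of the shelf to about 5 mm above the worktop by calculation, and it did not touch. I then reached in over the cup, dropped the claw behind it and pulled slowly. Wrist force during the pull was about 1 N. I backed the claw off about 22 mm before lifting it away.

**Last checks:**
- **Larger cup:** the side view puts it upright, 97 mm in front of the strip and 54 mm left of the shelf's middle line. That leaves about 6 cm of free worktop.
- **Hook:** it matches its first pictures to within 1 pixel in the wrist, side and top views.
- **Other cups:** the smaller cup shows no shift in any of the three views. The blue look-alike shows none in the side view.
- **Robot:** the hand was clear of everything, with no contact force beyond noise.

**Did not agree or not checked:**
- The top-view checks of the larger cup and the blue cup failed, I think because the arm stood in the way. Those two positions rest on the side view alone.
- I did not compare the timer and thermometer with their first pictures, but no planned path came near them.
- I used all 12 picture views before the drag, so everything after that was checked by numbers only.

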